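Clock an eccentric spindle under a dial indicator

ROBOT

A 7-joint arm with a two-finger parallel gripper is mounted at the origin on the work surface. World frame = base frame: x ahead of the robot, y to its left, z up, the work surface at z = 0. Lengths are in m, angles in rad, forces in N, time in s.
With the tool pointing down it reaches from about 0.4 to 0.85 m from the base axis. Payload 6.9 kg.
Tool frame: the origin (TCP) lies midway between the tips of the shut fingers; the grasp point (between the pads) lies 19 mm behind it; z points along the fingers, y is the line along which they close (so a half turn about z gives the same grasp; the last joint's range is limited). The gripper opens to 85 mm and grips with 20 to 120 N. Pads are 22 mm wide; open, the fingers measure 114 mm over their backs; the gripper's body (76 mm by 85 mm) begins 54 mm behind the grasp point. The pads swing forward as they close: fully open they stand 13 mm farther back than shut.
Start: joints at [1.28, 0.507, -0.238, 1.5, 0.126, 1.149, -0.155], TCP at [0.241, -0.577, 0.231] pointing down, gripper open.
Joint ranges: [-3.08, 3.08], [-0.24, 2.05], [-1.43, 1.35], [0, 2.5], [-1.52, 4.66], [0.17, 1.96], [-2.89, 2.89]. Speed limits (rad/s): [2.39, 2.39, 3.14, 3.14, 3.14, 3.14, 3.14].

INTERFACE

Orientations are given as a unit quaternion [w, x, y, z].
In Python, from bench import arm gives the robot as it stands. The module is installed in compiled form; this text tells all that it offers.
- The arm moves only by the tool play_rows, never from a script. Its argument "deltas" is text: rows parted by semicolons, each of 7 numbers parted by spaces: the turn, a rotation vector about the world's x, y, z in degrees, then the shift along the world's x, y, z in mm, then the gripper's target within -1 to 1 (shut at 1, half-way at 0, fully open at -1). In form: rx ry rz dx dy dz fingers; .... A call has 1 to 20 rows; each row is the pose to reach, as a shift and turn from the pose commanded when the call began; what a row does not reach only later rows make up. A row lasts 1/12 s, in which the tool goes at most 41.7 mm and 7.16 degrees, less where a joint would pass 70% of its speed; a pose out of reach is approached as far as the arm can. A call with a gripper value outside its range is refused whole. The fingers move at their own pace and stop on an object; "newtons" is the grip in N (left out, the last holds). Time passes only in rows, so rows that repeat a pose let the fingers close. It gives the time, the measured TCP pose, the force, the opening and the grip force at its end, in the units of the state.
- arm.observe(): the state, without advancing time (a new reading comes with each control period).
- arm.get_image(name): name is "scene" or "top" or "wrist"; returns the picture (480x640x3 uint8, blue, green, red); there is no depth.
- arm.camera_model(name): a dict with "vertical_fov" (degrees; the focal length in pixels is half the picture's height over the tangent of half this angle, whatever the lens; pixels are square), "cx", "cy" (the principal point, pixels), "origin" and "attitude" of the camera in the world. Camera axes: x right, y down, z forward; pixel columns grow to the right and rows downward; lengths in m; the calibration is good to about 2 mm. A picture is of the moment at which its call begins: read the wrist's pose just before it. camera_model takes no time and is no camera call; for the wrist camera it gives the pose at the moment of the call.
- arm.job_done(): hands the job in; it is judged then, once.
The state is a dict: "time_s": time; "joint_pos": joint angles; "qvel": joint speeds; "tau": joint torques, N m; "position": TCP position; "tcp_rot": TCP orientation; "contact_force": force on the tool from outside, world axes, zero at the start; "moment": the same for the moment, N m; "gripper_width": opening from 0.0 (shut) to 1.0 (fully open); "grip_force": force on a finger pad.
Only numpy, scipy, OpenCV 4.12 (cv2) and the standard library are available. Lean on these libraries where they do the work, as an engineer would, in place of code of your own. Each camera call takes 0.05 s, during which the arm holds its last target. There are 200 camera calls.

TASK

A polisher's eccentric spindle lies in the V-blocks of the runout stand. Bring the dial indicator down onto the fat eccentric seat in its middle until the plunger is pressed about half way in, let go of the knob, then slowly and gently turn the spindle in the V-blocks by its long plain end, watching the dial, until the high side of the seat is right under the plunger (the dial's highest reading), and leave it there. Keep the spindle lying in both V-blocks and turn it without bearing down on it or pulling it out, never run the plunger to the end of its travel, and leave the other things on the bench alone.

Things in the scene. Friction and masses are not known exactly. Their poses are not given: they have to be found in the camera images.
- stand: Fixed runout stand. Origin on the bench, under the plunger; y runs along the spindle, z up, +x towards the column. Grey base with steel top, x -80 to +120, y -77 to +77 mm, 22 mm high. Two dark steel V-blocks, 64 mm wide in x, 26 mm thick, centred at y = -50 and +50 mm, tops 100 mm above the bench. Column 28 mm thick at x = +85 mm, 274 mm high.
- vee_axis (a point): Fixed point of the stand, 95 mm above its origin: where the axis of a 24 mm shaft lies when it rests fully down in both 90 degree vees, half way between the V-blocks. Axes as the stand's.
- carriage: Indicator carriage: grey arm (22 mm wide and high) on a sleeve that slides straight up and down the column, 75 mm. Its brake rubs with about 9 N (plus drag when moved fast) and holds it where it is left. Origin: on the plunger's axis at the arm's mid height, 205 to 230 mm above the bench at the start. Axes as the stand's. On the arm a 70 mm dial, face up, 30 mm above the origin.
- knob (a point): Middle of the carriage's black knob (upright cylinder 28 mm across, 30 mm high, on the arm's end away from the column), 74 mm from the plunger's axis towards the stand's -x and 32 mm above the carriage's origin. Gripped from above, it pushes and pulls the carriage along the column.
- plunger: The indicator's sprung plunger, a 6 mm pin upright below the arm, 20 mm stroke. The spring pushes it down with 1.3 N when out, 2.3 N when fully in. Its frame is the carriage's when it is out, and rises against the carriage by as much as the plunger is pressed in.
- tip (a point): Lowest point of the plunger's ball tip (6 mm ball), 65 mm below the carriage's origin when the plunger is out.
- needle (a joint): Angle of the dial's one black hand: 0 with the plunger out (hand towards the column), growing clockwise seen from above by 0.314 rad, one of the 20 marks, per mm that the plunger is pressed in; half in = 3.14 (hand towards the knob), end of stroke = 6.28. With the carriage at rest it grows as the surface under the tip rises. If the spindle is lifted or tipped it reads false.
- spindle: Loose steel spindle, 0.7 to 0.95 kg, resting in both V-blocks. Origin on its turning axis, mid seat; y is the turning axis. Shaft 24 mm thick from y = -130 to +62 mm, thin tip to +78. The eccentric seat, 36 mm across, y -22 to +22 mm, is centred 4 mm off the axis: a resting tip swings between 108.6 and 116.5 mm above the bench, nearly a cosine. Where its high side lies cannot be told from these axes.
- plain_end (a point): Point on the spindle's turning axis, 100 mm from the seat's middle (spindle y = -100 mm), in the middle of the plain round end, 24 mm thick, that overhangs the base and is free for fingers from y = -80 to -130 mm; a small dark keyway marks it. The end nearest the robot. Axes as the spindle's. Some 4 N up or down here tips the spindle in the vees.
- bearing: Bystander: ball bearing, a steel ring 52 mm across, 15 mm high, origin at its underside.
- counterweight: Bystander: dark half-moon counterweight, about 80 x 50 x 14 mm, origin at its underside.
- wrench: Bystander: open-ended wrench 170 mm long, origin at its underside.
- charger: Bystander: yellow and black battery charger 110 x 80 x 54 mm, origin at its underside.

How it is judged:
On the way, in this order (a step that is already met when the one before it is completed fails the run):
1. the indicator rests on the seat with its plunger 6 to 14 mm in, and the knob is let go (value of joint needle between 1.9 and 4.4 rad and contact force between plunger and spindle above 0.3 N and contact force between the fingers and carriage below 0.1 N), for 0.3 s.
2. the high side is then turned up under the resting plunger (z of tip in the frame of stand above 0.1161 m and contact force between plunger and spindle above 0.3 N and value of joint needle below 6 rad), for 0.2 s.
At the end, for the whole second after the job is handed in: The plunger rests on the seat (not at either end of its travel), its tip within about 0.4 mm of the highest height the seat can give, that is the high side within about 22 degrees of straight up; the spindle lies still in both V-blocks (within 1.5 mm of the seated height) (all of step 2 and value of joint needle above 0.5 rad and z of spindle in the frame of stand between 0.0935 and 0.0965 m and not (x of spindle in the frame of stand above 0.0025 m) and not (x of spindle in the frame of stand below -0.0025 m) and angle between the y axis of spindle and the y axis of stand, either way round below 0.03 rad and angular speed of spindle below 0.1 rad/s and linear speed of spindle below 0.02 m/s); the robot touches nothing.
It fails at once if the plunger is run to the end of its travel (value of joint needle above 6.2 rad).
It fails at once if the spindle is borne down on, or wedged, with more than about 20 N on top of its own weight (contact force between spindle and stand above 45 N).
It fails at once if the spindle is lifted or tipped out of its V-blocks (z of spindle in the frame of stand above 0.1 m or angle between the y axis of spindle and the y axis of stand, either way round above 0.08 rad).
It fails at once if the bearing, counterweight, wrench or charger is moved by more than 3 cm (distance of any of bearing, counterweight, wrench, charger from where it was at the start of the episode above 0.03 m).
It also fails if it takes over 72 s, if anything falls off the work surface, if the arm or the gripper's body presses on something with over 40 N, if the wrist force passes 120 N, or if a joint passes its speed limit or range.

## Working session

There is one attempt and no reset: what is moved stays moved. The work goes in short steps, Python scripts to look and compute and a tool call to move; the robot and the scene stay as the last step left them, time stands still between calls to the robot, and variables do not carry over. Pictures are saved under pics/ and viewed, at most 10 in all, crops included, and the job is handed in when it is done.

Besides the shell and the picture viewer there is one more tool, called after "Call:" as name(argument=value, ...), one argument or row to a line, values as JSON. play_rows: Moves the arm, as the interface text tells. Its arguments: {"type":"object","properties":{"deltas":{"type":"string"},"newtons":{"type":"number"}},"required":["deltas"]}

```bash
mkdir -p pics
python3 - <<'E'
from bench import arm
import cv2,numpy as np
s=arm.observe();print(s)
for n in("scene","top"):
    print(n,arm.camera_model(n)); cv2.imwrite(f"pics/{n}0.png",arm.get_image(n))
print(arm.camera_model("wrist"))
E
```

```text
{'time_s': 0.0, 'joint_pos': array([ 1.28046555,  0.50832887, -0.23752456,  1.5011288 ,  0.12568831,
        1.14891937, -0.15478571]), 'qvel': array([-0.00140612, -0.00189268,  0.00041416,  0.00065376, -0.00167458,
       -0.00046133,  0.00209092]), 'tau': array([ 3.92105621e-04, -6.20591784e+01, -2.18690224e+00, -2.49645263e+01,
        1.26038294e-02,  1.19639104e-02,  1.79517491e-05]), 'position': array([ 0.24071851, -0.57623276,  0.23043663]), 'tcp_rot': array([-8.77885652e-04,  9.80475630e-01,  1.96638581e-01, -1.89721703e-04]), 'contact_force': array([ 0.22580927, -0.08448607, -0.28749631]), 'moment': array([-0.02282586, -0.08914599,  0.01385637]), 'grip_force': 0.0, 'gripper_width': 0.9998366050512041}
scene {'vertical_fov': 49.51137516367858, 'cx': 309.47221005398995, 'cy': 239.20434079824318, 'origin': array([1.00816428, 0.47979728, 1.21709661]), 'attitude': array([-0.10101668,  0.33036751,  0.89994882, -0.26597943])}
top {'vertical_fov': 57.254592380901904, 'cx': 312.8155995341309, 'cy': 237.88098473199003, 'origin': array([ 0.44507356, -0.04329315,  1.08001219]), 'attitude': array([ 0.06110876, -0.70215303,  0.70841194, -0.03740806])}
{'vertical_fov': 65.40048115116737, 'cx': 320.2104139236681, 'cy': 240.24422759825092, 'origin': array([ 0.31803387, -0.54405951,  0.37325261]), 'attitude': array([ 0.13705112,  0.82070123, -0.54688696, -0.09263441])}
```

View pics/scene0.png

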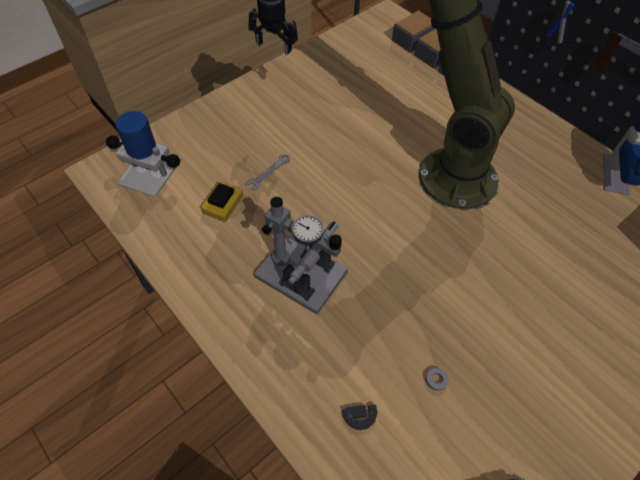

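View pics/top0.png

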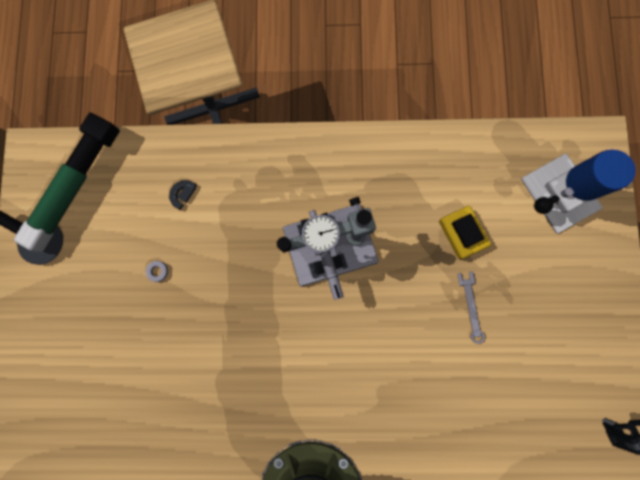

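The scene view shows the dial at (307,229), the knob at (335,242) and the column top at (277,203). In the top view the dial is at (321,233), the knob at (284,244), the column at (364,217) and the plain end at (338,297). I'll triangulate these.

```bash
cat > h.py <<'E'
import numpy as np,cv2
from scipy.spatial.transform import Rotation as R
def ray(m,u,v):
    f=240/np.tan(np.radians(m["vertical_fov"]/2)); q=m["attitude"]
    d=R.from_quat([q[1],q[2],q[3],q[0]]).apply([(u-m["cx"])/f,(v-m["cy"])/f,1.]); return m["origin"],d/np.linalg.norm(d)
def onz(m,p,z):
    o,d=ray(m,*p); return o+d*(z-o[2])/d[2]
def tri(m1,p1,m2,p2):
    o1,d1=ray(m1,*p1);o2,d2=ray(m2,*p2)
    t=np.linalg.lstsq(np.c_[d1,-d2],o2-o1,rcond=None)[0]
    a,b=o1+d1*t[0],o2+d2*t[1]; return (a+b)/2,np.linalg.norm(a-b)
def proj(m,P):
    f=240/np.tan(np.radians(m["vertical_fov"]/2)); q=m["attitude"]
    c=R.from_quat([q[1],q[2],q[3],q[0]]).inv().apply(np.array(P)-m["origin"]); return np.array([c[0]/c[2]*f+m["cx"],c[1]/c[2]*f+m["cy"]])
def blob(mask,box):
    x0,y0,x1,y1=box; k=np.zeros_like(mask);k[y0:y1,x0:x1]=mask[y0:y1,x0:x1]
    n,l,st,c=cv2.connectedComponentsWithStats(k); i=1+np.argmax(st[1:,4]); return c[i],st[i]
E
python3 - <<'E'
from h import *
from bench import arm
S,T=arm.camera_model("scene"),arm.camera_model("top")
s,t=cv2.imread("pics/scene0.png"),cv2.imread("pics/top0.png")
w=lambda i:((i.min(2)>165)*255).astype(np.uint8)
b=lambda i:((i.max(2)<45)*255).astype(np.uint8)
ds=blob(w(s),(285,210,330,250));dt=blob(w(t),(300,210,345,256))
ks=blob(b(s),(320,225,350,255));kt=blob(b(t),(270,230,297,258))
print(ds,dt,ks,kt)
D,e=tri(S,ds[0],T,dt[0]);print("dial",D,e)
K,e=tri(S,ks[0],T,kt[0]);print("knob",K,e, np.hypot(*(D-K)[:2]))
print("column",tri(S,(277,203),T,(364,217)))
print("plain tip z.095",onz(T,(338,297),.095))
d=(D-K)[:2];print("yaw of stand x",np.degrees(np.arctan2(d[1],d[0])))
big=np.hstack([cv2.resize(s[185:315,240:370],(400,400),interpolation=3),cv2.resize(t[190:310,260:390],(400,369),interpolation=3)[:,:].copy() if 0 else cv2.resize(t[180:310,260:390],(400,400),interpolation=3)])
cv2.imwrite("pics/z.png",big)
E
```

```text
Traceback (most recent call last):
  File "h.py", line 17, in blob
    n,l,st,c=cv2.connectedComponentsWithStats(k); i=1+np.argmax(st[1:,4]); return c[i],st[i]
                                                      ~~~~~~~~~^^^^^^^^^^
ValueError: attempt to get argmax of an empty sequence
```

```bash
cat > m.py <<'E'
from h import *
from bench import arm
S,T=arm.camera_model("scene"),arm.camera_model("top")
s,t=cv2.imread("pics/scene0.png"),cv2.imread("pics/top0.png")
print(s[222:232,305],t[228,315])
big=np.hstack([cv2.resize(s[185:315,240:370],(400,400),interpolation=3),cv2.resize(t[180:310,260:390],(400,400),interpolation=3)])
cv2.imwrite("pics/z.png",big)
def w(i,th):return ((i.min(2)>th)*255).astype(np.uint8)
b=lambda i:((i.max(2)<40)*255).astype(np.uint8)
ds=blob(w(s,140),(285,210,330,250));dt=blob(w(t,140),(300,210,345,256))
ks=blob(b(s),(320,225,350,255));kt=blob(b(t),(270,230,297,258))
print(ds,dt,ks,kt)
D,e=tri(S,ds[0],T,dt[0]);print("dial",D,e)
K,e=tri(S,ks[0],T,kt[0]);print("knob",K,e, np.hypot(*(D-K)[:2]))
print("column",tri(S,(277,203),T,(364,217)))
print("plain tip z.095",onz(T,(338,297),.095))
d=(D-K)[:2];print("yaw of stand x",np.degrees(np.arctan2(d[1],d[0])))
E
python3 m.py
```

```text
[[152 157 160]
 [153 157 160]
 [151 155 158]
 [132 136 138]
 [ 80  82  84]
 [ 94  97  98]
 [139 143 146]
 [147 152 154]
 [151 156 159]
 [153 157 159]] [198 204 205]
(array([307.7804878 , 228.43902439]), array([294, 218,  27,  21, 328], dtype=int32)) (array([320.6311971, 233.4885127]), array([305, 217,  33,  34, 827], dtype=int32)) (array([334.55555556, 242.13071895]), array([329, 235,  12,  15, 153], dtype=int32)) (array([284.44366197, 244.15492958]), array([278, 238,  14,  13, 142], dtype=int32))
dial [ 0.57224208 -0.02993182  0.23198369] 0.001489139885941301
knob [0.55193567 0.03986188 0.23635432] 0.00016172723606581424 0.07268776157738878
column (array([ 0.5965864 , -0.11124193,  0.2673268 ]), np.float64(0.003297354310627179))
plain tip z.095 [ 0.45052892 -0.06564535  0.095     ]
yaw of stand x -73.7776975799569
```

View pics/z.png

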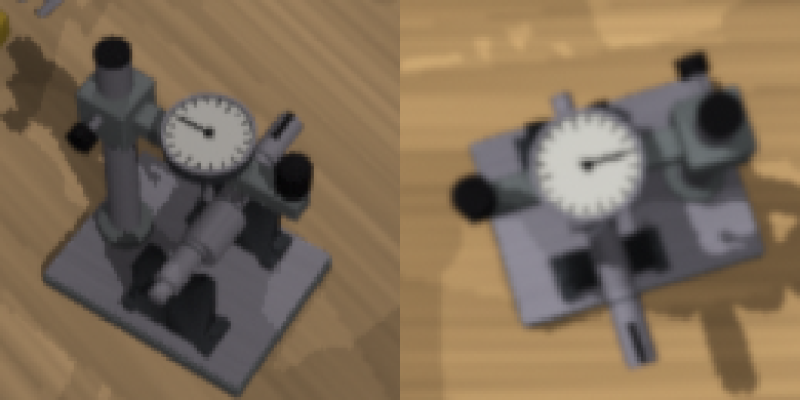

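The zoomed crops confirm the geometry. The dial-to-knob distance is 72.7 mm (74 mm given), the stand's x axis heads about -73.7°, and the plain end is about 130 mm from the dial along -y. I'll move above the knob.

Call:
play_rows(
  deltas="0 0 0 0 0 90 -1;0 0 0 0 0 90 -1;0 0 83.5 311 616 90 -1;0 0 83.5 311 616 90 -1;0 0 83.5 311 616 90 -1;0 0 83.5 311 616 90 -1;0 0 83.5 311 616 90 -1;0 0 83.5 311 616 90 -1;0 0 83.5 311 616 90 -1;0 0 83.5 311 616 90 -1;0 0 83.5 311 616 90 -1;0 0 83.5 311 616 90 -1;0 0 83.5 311 616 90 -1;0 0 83.5 311 616 90 -1;0 0 83.5 311 616 90 -1;0 0 83.5 311 616 90 -1;0 0 83.5 311 616 90 -1;0 0 83.5 311 616 90 -1;0 0 83.5 311 616 90 -1;0 0 83.5 311 616 90 -1",
  newtons=60,
)

```text
time_s: 1.77
position: [0.5527, 0.0458, 0.3209]
tcp_rot: [-0.001, 0.597, 0.802, 0.002]
contact_force: [-0.2, -1.1, 0.1]
gripper_width: 1.0
grip_force: 0.0
```

```bash
cat > look.py <<'E'
import sys
from h import *
from bench import arm
s=arm.observe(); q=s["tcp_rot"]
W=arm.camera_model("wrist"); im=arm.get_image("wrist"); np.save("pics/W.npy",W,allow_pickle=True)
cv2.imwrite(f"pics/{sys.argv[1]}.png",im)
Rm=R.from_quat([q[1],q[2],q[3],q[0]]).as_matrix()
print(s["time_s"],s["position"],"toolY",Rm[:,1],"z",Rm[:,2],s["contact_force"],s["joint_pos"].round(2))
E
python3 look.py w1
```

```text
1.7667 [0.55271623 0.04581249 0.3209025 ] toolY [0.95811946 0.28636704 0.00101275] z [-1.50797080e-04  4.04104502e-03 -9.99991824e-01] [-0.15297493 -1.0532509   0.08031091] [ 0.38  0.4  -0.77  1.53  0.28  1.33 -0.13]
```

View pics/w1.png

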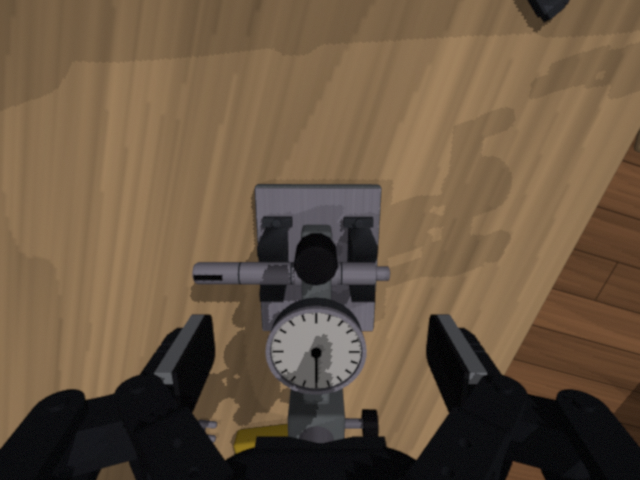

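The wrist view shows the knob top at (317,258), the dial at (316,351) and the spindle lying level across row 272.

Run:
```python
from h import *
W=np.load("pics/W.npy",allow_pickle=True).item(); im=cv2.imread("pics/w1.png")
b=((im.max(2)<40)*255).astype(np.uint8); w=((im.min(2)>140)*255).astype(np.uint8)
k=blob(b,(293,230,340,288)); d=blob(w,(260,300,370,395)); print(k,d)
c=cv2.convexHull(cv2.findNonZero(w[300:395,260:370])); (x,y),(a,bb),_=cv2.fitEllipse(c); print(x+260,y+300,a,bb)
D=onz(W,(x+260,y+300),.235);K=onz(W,(317,256),.252)
print("D",D,"K",K,D-K,np.hypot(*(D-K)[:2]))
for p in((193,272),(390,273)):print(onz(W,p,.095))
print(W["origin"])
```

```text
(array([315.47127072, 258.82651934]), array([ 293,  233,   45,   52, 1810], dtype=int32)) (array([316.31459459, 343.39603604]), array([ 273,  314,   86,   70, 2775], dtype=int32))
315.9294128417969 349.58036041259766 72.89532470703125 86.34156799316406
D [ 0.57140481 -0.02904819  0.235     ] K [0.55003789 0.04659719 0.252     ] [ 0.02136692 -0.07564538 -0.017     ] 0.07860514684811262
[ 0.44374909 -0.06768125  0.095     ]
[ 0.64679856 -0.00846978  0.095     ]
[0.52836828 0.12581339 0.46397896]
```

Call:
play_rows(
  deltas="0 0 0 -1 1 -40 -1;0 0 0 -1 1 -70 -1;0 0 0 -1 1 -90 -1;0 0 0 -1 1 -98 -1;0 0 0 -1 1 -98 -1;0 0 0 -1 1 -98 -1;0 0 0 -1 1 -98 0.2;0 0 0 -1 1 -98 0.3;0 0 0 -1 1 -98 1;0 0 0 -1 1 -98 1;0 0 0 -1 1 -98 1;0 0 0 -1 1 -98 1;0 0 0 -1 1 -98 1",
)

```text
time_s: 2.9
position: [0.5514, 0.0405, 0.2239]
tcp_rot: [0.001, 0.601, 0.8, 0.0]
contact_force: [-0.1, -0.5, 4.1]
gripper_width: 0.307
grip_force: 58.9
```

Call:
play_rows(
  deltas="0 0 0 0 0 -3 1;0 0 0 0 0 -6 1;0 0 0 0 0 -9 1;0 0 0 0 0 -12 1;0 0 0 0 0 -15 1;0 0 0 0 0 -18 1;0 0 0 0 0 -21 1;0 0 0 0 0 -24 1;0 0 0 0 0 -27 1;0 0 0 0 0 -27 1;0 0 0 0 0 -27 1",
)

```text
time_s: 3.82
position: [0.5513, 0.0404, 0.1962]
tcp_rot: [0.0, 0.601, 0.8, 0.0]
contact_force: [2.8, 0.7, -2.1]
gripper_width: 0.311
grip_force: 59.0
```

```bash
cat > dial.py <<'E'
import sys
from h import *
from bench import arm
s=arm.observe(); print(s["time_s"],s["position"].round(4),s["contact_force"].round(2),s["gripper_width"])
a=arm.get_image("scene"); b=arm.get_image("top")
W=arm.camera_model("wrist"); w=arm.get_image("wrist")
np.save("pics/W.npy",W,allow_pickle=True);n=sys.argv[1];cv2.imwrite(f"pics/{n}w.png",w);cv2.imwrite(f"pics/{n}s.png",a);cv2.imwrite(f"pics/{n}t.png",b)
big=np.hstack([cv2.resize(a[190:290,260:360],(400,400),interpolation=3),cv2.resize(b[190:290,270:370],(400,400),interpolation=3)])
if len(sys.argv)>2: cv2.imwrite(f"pics/{n}z.png",np.hstack([cv2.resize(big,(400,200)),cv2.resize(w,(400,300))[:200]]) if 0 else big)
E
python3 dial.py a 1
```

```text
3.8167 [0.5513 0.0404 0.1962] [ 2.82  0.73 -2.08] 0.31134559282563873
```

View pics/az.png

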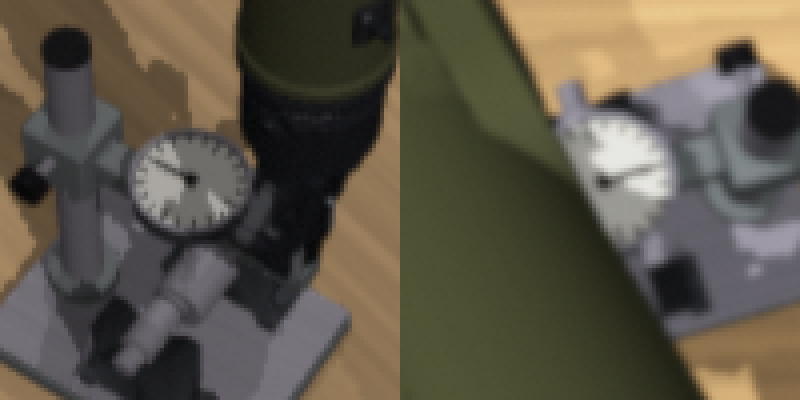

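The hand still reads zero (towards the column), so the plunger isn't touching yet. I'll write a needle reader for the scene view and keep lowering.

```bash
cat > needle.py <<'E'
from h import *
from scipy.ndimage import map_coordinates
C=np.array([.5714,-.0297]); H0=np.radians(-73.7)
def needle(m,im,dz):
    g=im.mean(2); best=None
    # recentre on the dial hull
    p0=proj(m,[*C,dz]); f=240/np.tan(np.radians(m["vertical_fov"]/2)); s=.001*f/np.linalg.norm(m["origin"]-[*C,dz])
    th=np.radians(np.arange(0,360,3)); rs=np.arange(5,22,1.)/1e3
    out=[]
    for dx in np.arange(-2,2.1,.5):
        for dy in np.arange(-2,2.1,.5):
            o,d=ray(m,p0[0]+dx,p0[1]+dy); c=o+d*(dz-o[2])/d[2]
            hd=H0-th; P=np.array([[proj(m,[c[0]+r*np.cos(h),c[1]+r*np.sin(h),dz]) for r in rs] for h in hd[::1]]) if best is None else base+[dx-bd[0],dy-bd[1]]
            if best is None: base=P; bd=(dx,dy); best=1
            v=map_coordinates(g,[P[...,1],P[...,0]],order=1)
            k=v.mean(1); rel=np.minimum(np.roll(k,5),np.roll(k,-5))-k
            i=rel.argmax(); out.append((rel[i],np.degrees(th[i]),dx,dy))
    out.sort(reverse=True); return p0,s,out[:4]
if __name__=="__main__":
    import sys
    from bench import arm
    n=sys.argv[1]; dz=float(sys.argv[2])
    s=arm.observe(); print(s["time_s"],s["position"].round(4),s["contact_force"].round(2),s["gripper_width"].round(3))
    for c in sys.argv[3:]:
        im=arm.get_image(c); cv2.imwrite(f"pics/{n}_{c}.png",im); _,sc,o=needle(arm.camera_model(c),im,dz)
        print(c,[(round(float(a),1),float(b),float(x),float(y)) for a,b,x,y in o])
E
python3 - <<'E'
from needle import *
from bench import arm
for c,f,z in(("scene","scene0",.235),("top","top0",.235),("scene","as",.207)): print(c,needle(arm.camera_model(c),cv2.imread(f"pics/{f}.png"),z))
E
```

```text
scene (array([307.81009656, 227.51007598]), np.float64(0.43755595397237174), [(np.float64(44.825047535577966), np.float64(0.0), np.float64(0.0), np.float64(0.5)), (np.float64(44.23851659850362), np.float64(357.0), np.float64(-0.5), np.float64(0.0)), (np.float64(44.20241434142855), np.float64(0.0), np.float64(-1.0), np.float64(0.0)), (np.float64(44.10581964125127), np.float64(3.0000000000000004), np.float64(-0.5), np.float64(0.5))])
top (array([320.20885631, 233.94782226]), np.float64(0.5145547476665051), [(np.float64(47.01286587925574), np.float64(0.0), np.float64(0.0), np.float64(-1.0)), (np.float64(45.96506406785353), np.float64(3.0000000000000004), np.float64(-1.0), np.float64(-1.0)), (np.float64(45.96061502435681), np.float64(6.000000000000001), np.float64(-0.5), np.float64(-1.5)), (np.float64(45.85741541556182), np.float64(3.0000000000000004), np.float64(0.5), np.float64(-1.5))])
scene (array([307.76922146, 234.29173772]), np.float64(0.4291775158615606), [(np.float64(36.4592774305935), np.float64(357.0), np.float64(-1.5), np.float64(-0.5)), (np.float64(35.64157719792061), np.float64(354.0), np.float64(-1.0), np.float64(-0.5)), (np.float64(35.436901905005115), np.float64(0.0), np.float64(-2.0), np.float64(-0.5)), (np.float64(34.75596170733073), np.float64(3.0000000000000004), np.float64(-1.5), np.float64(0.0))])
```

Call:
play_rows(
  deltas="0 0 0 0 0 -2 1;0 0 0 0 0 -4 1;0 0 0 0 0 -6 1;0 0 0 0 0 -8 1;0 0 0 0 0 -8 1;0 0 0 0 0 -8 1",
)

```text
time_s: 4.47
position: [0.5514, 0.0404, 0.1886]
tcp_rot: [0.0, 0.601, 0.8, 0.0]
contact_force: [2.4, -0.3, 1.7]
gripper_width: 0.307
grip_force: 59.7
```

```bash
python3 needle.py b .199 scene
```

```text
Traceback (most recent call last):
  File "needle.py", line 23, in <module>
    s=arm.observe(); print(s["time_s"],s["position"].round(4),s["contact_force"].round(2),s["gripper_width"].round(3))
                                                                                          ^^^^^^^^^^^^^^^^^^^^^^^^
AttributeError: 'float' object has no attribute 'round'
```

The reader works well. I'll fix the print and read again.

```bash
sed -i 's/s\["gripper_width"\].round(3)/round(s["gripper_width"],3)/' needle.py; python3 needle.py b .199 scene
```

```text
4.4667 [0.5514 0.0404 0.1886] [ 2.35 -0.3   1.73] 0.307
scene [(34.4, 93.0, -0.5, 0.0), (33.9, 93.0, 0.0, -0.5), (33.1, 93.0, -1.0, 0.5), (33.0, 96.00000000000001, 0.0, -1.0)]
```

Call:
play_rows(
  deltas="0 0 0 0 0 -1 1;0 0 0 0 0 -2 1;0 0 0 0 0 -3.2 1;0 0 0 0 0 -3.2 1;0 0 0 0 0 -3.2 1",
)

```text
time_s: 4.93
position: [0.5514, 0.0404, 0.1854]
tcp_rot: [0.0, 0.601, 0.8, 0.0]
contact_force: [2.9, 0.2, 4.7]
gripper_width: 0.305
grip_force: 59.7
```

```bash
python3 needle.py c .196 scene
```

```text
4.9333 [0.5514 0.0404 0.1854] [2.9  0.18 4.74] 0.305
scene [(27.8, 144.0, -1.5, 0.5), (27.7, 144.0, -2.0, 0.5), (27.4, 144.0, -1.0, 0.5), (27.2, 150.0, -1.5, 0.0)]
```

Call:
play_rows(
  deltas="0 0 0 0 0 0 0.2;0 0 0 0 0 0 -0.2;0 0 0 0 0 0 -0.6;0 0 0 0 0 0 -1;0 0 0 0 0 0 -1;0 0 0 0 0 0 -1;0 0 0 0 0 25 -1;0 0 0 0 0 60 -1",
  newtons=20,
)

```text
time_s: 5.65
position: [0.5491, 0.0396, 0.243]
tcp_rot: [-0.003, 0.6, 0.8, -0.002]
contact_force: [0.9, 0.2, -0.6]
gripper_width: 1.001
grip_force: 0.0
```

```bash
python3 needle.py d .196 scene
```

```text
5.65 [0.5491 0.0396 0.243 ] [ 0.94  0.19 -0.65] 1.001
scene [(26.6, 150.0, -2.0, 0.0), (25.8, 153.0, -1.5, 0.0), (25.6, 147.0, -2.0, 0.5), (25.3, 141.0, -2.0, 1.0)]
```

Call:
play_rows(
  deltas="0 0 0 0 0 40 -1;0 0 90 -86 -101 40 -1;0 0 90 -86 -101 40 -1;0 0 90 -86 -101 40 -1;0 0 90 -86 -101 40 -1;0 0 90 -86 -101 40 -1;0 0 90 -86 -101 40 -1;0 0 90 -86 -101 40 -1;0 0 90 -86 -101 40 -1;0 0 90 -86 -101 40 -1;0 0 90 -86 -101 40 -1;0 0 90 -86 -101 10 -1;0 0 90 -86 -101 -30 -1;0 0 90 -86 -101 -70 -1;0 0 90 -86 -101 -95 -1;0 0 90 -86 -101 -95 -1;0 0 90 -86 -101 -95 -1;0 0 90 -86 -101 -95 -1",
)

```text
time_s: 7.2
position: [0.466, -0.0602, 0.1516]
tcp_rot: [0.001, -0.141, 0.99, -0.0]
contact_force: [0.3, -0.5, -0.7]
gripper_width: 0.999
grip_force: 0.0
```

```bash
python3 look.py w2; python3 needle.py e .196 scene top
```

```text
7.2 [ 0.46599734 -0.06018536  0.15161357] toolY [-2.78404161e-01  9.60463923e-01 -4.18943423e-04] z [ 2.00799582e-03  1.45858489e-04 -9.99997973e-01] [ 0.26104784 -0.47396533 -0.68991613] [ 0.79  0.53 -1.07  2.01  0.58  0.95  1.27]
7.25 [ 0.4663 -0.0603  0.1519] [-1.18  0.86 -0.43] 1.004
scene [(40.4, 150.0, -1.0, 0.0), (40.3, 150.0, -0.5, 0.0), (40.0, 150.0, -1.5, 0.0), (39.9, 150.0, 0.0, 0.0)]
top [(43.4, 147.0, 1.0, -2.0), (41.5, 150.0, 1.0, -1.5), (41.3, 150.0, 0.5, -1.0), (40.6, 150.0, 1.5, -2.0)]
```

View pics/w2.png

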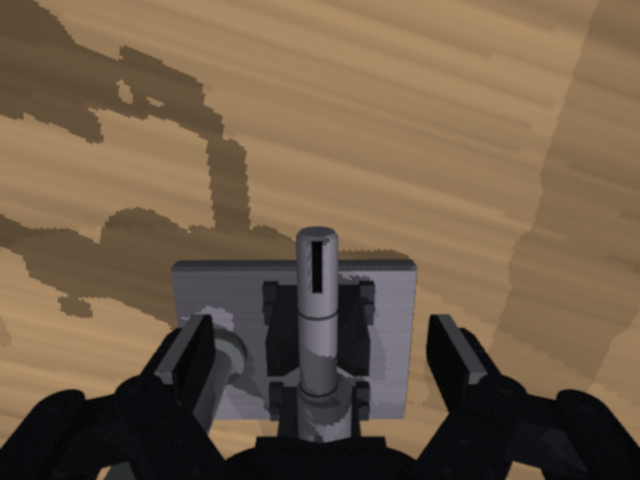

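The needle reads 150° (8.3 mm) in both views. The shaft lies between the fingers, with its edges at columns 298–338, the end at row 230 and the keyway on top.

Run:
```python
from h import *
W=np.load("pics/W.npy",allow_pickle=True).item() if 0 else None
from bench import arm
W=arm.camera_model("wrist"); s=arm.observe(); q=s["tcp_rot"]; Rm=R.from_quat([q[1],q[2],q[3],q[0]]).as_matrix()
g=cv2.imread("pics/w2.png").astype(float).mean(2)
gx=cv2.Sobel(g,cv2.CV_64F,1,0)
for r in(250,258,300,310,340,360):
    l=280+np.argmax(abs(gx[r,280:306]));rr=330+np.argmax(abs(gx[r,330:348])); c=(l+rr)/2
    P=onz(W,(c,r),.097); print(r,l,rr,P.round(4),"tool",(Rm.T@(P-s["position"])).round(4))
print("end",(Rm.T@(onz(W,(317,231),.095)-s["position"])).round(4))
```

```text
250 295 342 [ 0.4563 -0.0643  0.097 ] tool [ 0.0106 -0.0008  0.0548]
258 296 336 [ 0.4614 -0.0644  0.097 ] tool [ 0.0057 -0.0022  0.0548]
300 297 337 [ 0.4869 -0.0565  0.097 ] tool [-0.021  -0.0018  0.0549]
310 299 336 [ 0.4933 -0.0544  0.097 ] tool [-0.0277 -0.0015  0.0549]
340 298 337 [ 0.5134 -0.0486  0.097 ] tool [-0.0486 -0.0016  0.0549]
360 299 336 [ 0.5275 -0.0446  0.097 ] tool [-0.0633 -0.0016  0.055 ]
end [ 0.0212 -0.0016  0.0567]
```

Call:
play_rows(
  deltas="0 0 0 0.5 -1.6 -30 -1;0 0 0 0.5 -1.6 -55 -1;0 0 0 0.5 -1.6 -70 -1;0 0 0 0.5 -1.6 -75 -1;0 0 0 0.5 -1.6 -75 -1;0 0 0 0.5 -1.6 -75 -0.3;0 0 0 0.5 -1.6 -75 0;0 0 0 0.5 -1.6 -75 0.2;0 0 0 0.5 -1.6 -75 0.36;0 0 0 0.5 -1.6 -75 0.36;0 0 0 0.5 -1.6 -75 0.36;0 0 0 0.5 -1.6 -75 0.36",
)

```text
time_s: 8.35
position: [0.4655, -0.0623, 0.0752]
tcp_rot: [0.0, -0.141, 0.99, -0.0]
contact_force: [0.2, -0.0, 0.1]
gripper_width: 0.322
grip_force: 0.0
```

```bash
python3 look.py w3
```

```text
8.35 [ 0.46551042 -0.06233095  0.07521223] toolY [-2.78496223e-01  9.60437308e-01 -1.74664741e-04] z [ 2.31900351e-04 -1.14615875e-04 -9.99999967e-01] [ 0.21303611 -0.0067215   0.09055723] [ 0.7   0.63 -0.95  2.09  0.74  0.79  1.14]
```

View pics/w3.png

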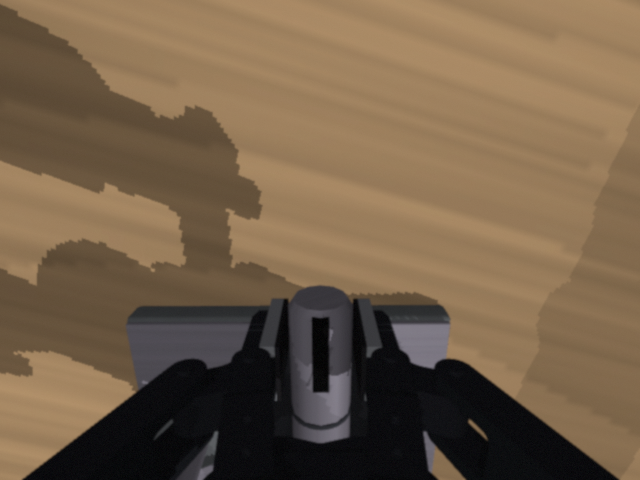

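It is well centred: the shaft spans columns 290–352 and the fingers sit at 288 and 354. Closing gently.

Call:
play_rows(
  deltas="0 0 0 0 0 0 0.4;0 0 0 0 0 0 0.45;0 0 0 0 0 0 0.5;0 0 0 0 0 0 0.6;0 0 0 0 0 0 0.6",
  newtons=20,
)

```text
time_s: 8.82
position: [0.4654, -0.0623, 0.0751]
tcp_rot: [-0.0, -0.141, 0.99, -0.0]
contact_force: [0.8, -0.9, 2.0]
gripper_width: 0.273
grip_force: 19.5
```

Call:
play_rows(
  deltas="2.4 0.7 0 -0.24 0.83 0.02 0.6;4.8 1.4 0 -0.48 1.66 0.08 0.6;7.2 2.1 0 -0.7 2.5 0.17 0.6;9.6 2.8 0 -0.97 3.3 0.3 0.6;12 3.5 0 -1.2 4.1 0.5 0.6;14.4 4.2 0 -1.44 4.92 0.67 0.6;16.8 4.9 0 -1.7 5.7 0.9 0.6;19.2 5.6 0 -1.9 6.5 1.19 0.6;19.2 5.6 0 -1.9 6.5 1.19 0.6;19.2 5.6 0 -1.9 6.5 1.19 0.6",
)

```text
time_s: 9.65
position: [0.4635, -0.0559, 0.0762]
tcp_rot: [-0.025, -0.138, 0.975, 0.172]
contact_force: [-1.1, -1.3, 3.8]
gripper_width: 0.271
grip_force: 20.6
```

```bash
python3 needle.py f .196 scene top
```

```text
9.65 [ 0.4635 -0.0559  0.0762] [-1.14 -1.29  3.83] 0.271
scene [(42.4, 174.0, -0.5, 0.0), (42.0, 177.0, 0.0, 0.0), (41.7, 171.0, 0.0, 0.5), (40.5, 174.0, 0.5, 0.5)]
top [(41.6, 174.0, 0.5, -1.0), (41.2, 171.0, 0.0, -1.0), (41.0, 174.0, -0.5, -0.5), (41.0, 171.0, 1.0, -1.5)]
```

The dial rose from 150° to 174° over 20° of turn, so this is the right direction. Continuing, with a slight lift to relieve the downward push.

Call:
play_rows(
  deltas="0 0 0 0 0 0.5 0.6;2.4 0.7 0 -0.22 0.76 0.8 0.6;4.8 1.4 0 -0.45 1.53 1.17 0.6;7.2 2.1 0 -0.67 2.3 1.55 0.6;9.6 2.8 0 -0.88 3 1.96 0.6;12 3.5 0 -1.1 3.7 2.4 0.6;14.4 4.2 0 -1.29 4.4 2.89 0.6;16.8 4.9 0 -1.5 5.1 3.4 0.6;19.2 5.6 0 -1.68 5.7 3.94 0.6;21.6 6.3 0 -1.85 6.3 4.5 0.6;24 7 0 -2.03 6.94 5.1 0.6;24 7 0 -2.03 6.94 5.1 0.6;24 7 0 -2.03 6.94 5.1 0.6",
)

```text
time_s: 10.83
position: [0.4614, -0.0489, 0.081]
tcp_rot: [-0.055, -0.13, 0.915, 0.379]
contact_force: [-0.4, -1.7, -0.1]
gripper_width: 0.271
grip_force: 20.5
```

```bash
python3 needle.py g .196 scene top
```

```text
10.8333 [ 0.4614 -0.0489  0.081 ] [-0.41 -1.68 -0.13] 0.271
scene [(54.2, 204.0, -0.5, 0.0), (51.8, 207.0, -1.0, -1.0), (51.2, 207.0, 0.5, 1.0), (50.9, 210.00000000000003, 0.0, 0.0)]
top [(45.4, 207.0, 1.0, -0.5), (43.7, 207.0, 0.5, -0.5), (43.6, 207.0, 1.5, -0.5), (43.0, 201.00000000000003, 1.5, -1.0)]
```

Call:
play_rows(
  deltas="0 0 0 0 0 0 0.4;0 0 0 0 0 0 0.2;0 0 0 0 0 0 0;0 0 0 0 0 0 0;-7 -2 0 0.6 -2 -1.7 0;-14 -4 0 1.2 -4 -3 0;-24 -7 0 2 -6.9 -4.6 0;-24 -7 0 2 -6.9 -4.6 0;-33 -9.6 0 3 -10.2 -5.5 0;-43.2 -12.6 0 3.9 -13.4 -5.8 0;-43.2 -12.6 0 3.9 -13.4 -5.8 0;-52 -15.2 0 4.8 -16.5 -5.4 0;-62 -18.2 0 5.8 -19.9 -4.5 0;-72 -21.1 0 6.7 -22.9 -3.2 0;-72 -21.1 0 6.7 -22.9 -3.2 0;-72 -21.1 0 6.7 -22.9 -3.2 0;-72 -21.1 0 6.7 -22.9 -3.2 0.3;-72 -21.1 0 6.7 -22.9 -3.2 0.35;-72 -21.1 0 6.7 -22.9 -3.2 0.35",
)

```text
time_s: 12.52
position: [0.4681, -0.0726, 0.0782]
tcp_rot: [0.037, -0.135, 0.956, -0.256]
contact_force: [-0.7, -0.8, -0.3]
gripper_width: 0.323
grip_force: 0.0
```

```bash
python3 needle.py g2 .196 scene top; python3 look.py w4
```

```text
12.5167 [ 0.4681 -0.0726  0.0782] [-0.74 -0.77 -0.29] 0.323
scene [(55.1, 204.0, -0.5, 0.0), (52.7, 207.0, -1.0, -1.0), (52.2, 207.0, 0.5, 1.0), (51.9, 210.00000000000003, 0.0, 0.0)]
top [(46.7, 207.0, 1.0, -0.5), (44.9, 207.0, 1.5, -0.5), (44.8, 207.0, 0.5, -0.5), (44.1, 201.00000000000003, 1.5, -1.0)]
12.6167 [ 0.46803153 -0.07343508  0.0783273 ] toolY [-0.23801808  0.83275388 -0.49986835] z [ 0.13980119 -0.47992581 -0.86609863] [ 0.0716243   0.76791728 -0.48953593] [ 0.14  0.58 -0.62  2.24  1.17  0.95  0.46]
```

View pics/w4.png

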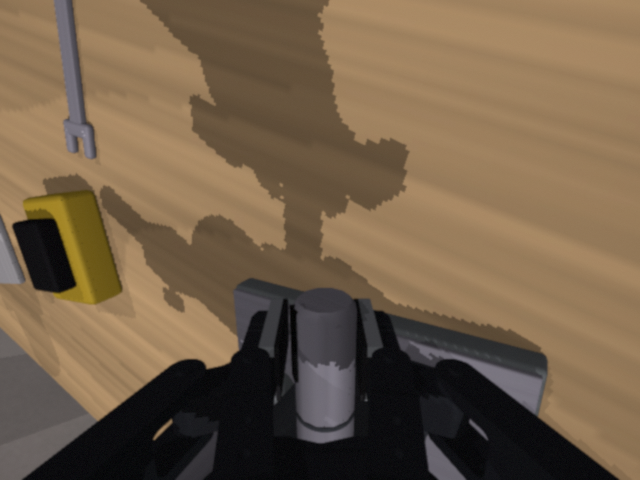

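The needle held at 206°. The shaft is about 1.3 mm off-centre along tool +y (shaft centre column 326, finger centre 323), so I'll recentre, close and turn.

Call:
play_rows(
  deltas="0 0 0 -0.3 1.1 -0.6 0.35;0 0 0 -0.3 1.1 -0.6 0.35;0 0 0 -0.3 1.1 -0.6 0.4;0 0 0 -0.3 1.1 -0.6 0.45;0 0 0 -0.3 1.1 -0.6 0.5;0 0 0 -0.3 1.1 -0.6 0.6;0 0 0 -0.3 1.1 -0.6 0.6",
  newtons=20,
)

```text
time_s: 13.25
position: [0.4679, -0.0716, 0.0779]
tcp_rot: [0.037, -0.136, 0.956, -0.257]
contact_force: [-0.3, -4.1, 3.4]
gripper_width: 0.268
grip_force: 19.6
```

```bash
python3 needle.py h .196 scene top
```

```text
13.25 [ 0.4679 -0.0716  0.0779] [-0.3  -4.08  3.38] 0.268
scene [(53.6, 204.0, -1.0, -0.5), (53.4, 207.0, 0.0, 0.5), (52.5, 201.00000000000003, -1.0, 0.0), (52.3, 210.00000000000003, -0.5, -0.5)]
top [(45.6, 207.0, 2.0, -0.5), (43.8, 207.0, 1.5, -0.5), (42.9, 201.00000000000003, 2.0, -1.0), (42.2, 213.0, 1.5, 0.0)]
```

Call:
play_rows(
  deltas="0 0 0 0.15 -0.5 0.3 0.6;0 0 0 0.15 -0.5 0.3 0.6;2.4 0.7 0 -0.06 0.23 -0.1 0.6;4.8 1.4 0 -0.28 0.97 -0.49 0.6;7.2 2.1 0 -0.5 1.74 -0.83 0.6;9.6 2.8 0 -0.73 2.5 -1.16 0.6;12 3.5 0 -0.96 3.3 -1.42 0.6;14.4 4.2 0 -1.19 4.08 -1.68 0.6;16.8 4.9 0 -1.42 4.9 -1.86 0.6;19.2 5.6 0 -1.66 5.7 -2.05 0.6;21.6 6.3 0 -1.9 6.5 -2.16 0.6;24 7 0 -2.15 7.34 -2.27 0.6;26.4 7.7 0 -2.4 8.2 -2.31 0.6;28.8 8.4 0 -2.63 9 -2.35 0.6;28.8 8.4 0 -2.63 9 -2.35 0.6;28.8 8.4 0 -2.63 9 -2.35 0.6",
)

```text
time_s: 14.68
position: [0.4658, -0.0618, 0.0752]
tcp_rot: [0.001, -0.14, 0.99, 0.0]
contact_force: [0.6, -5.0, 2.5]
gripper_width: 0.272
grip_force: 20.4
```

```bash
python3 needle.py i .196 scene top
```

```text
14.6833 [ 0.4658 -0.0618  0.0752] [ 0.56 -4.97  2.46] 0.272
scene [(46.8, 239.99999999999997, 0.0, 0.5), (46.7, 246.00000000000003, 0.5, -1.0), (46.6, 239.99999999999997, 0.0, 0.0), (46.5, 246.00000000000003, 0.5, -1.5)]
top [(41.3, 237.00000000000003, 2.0, 1.0), (41.1, 239.99999999999997, 1.5, 1.0), (39.3, 239.99999999999997, -0.5, -0.5), (39.0, 237.00000000000003, 0.0, -0.5)]
```

Call:
play_rows(
  deltas="0 0 0 0.15 -0.5 0.3 0.6;2.4 0.7 0 -0.09 0.33 0.3 0.6;4.8 1.4 0 -0.33 1.16 0.4 0.6;7.2 2.1 0 -0.55 2 0.47 0.6;9.6 2.8 0 -0.82 2.8 0.6 0.6;12 3.5 0 -1.05 3.6 0.8 0.6;14.4 4.2 0 -1.3 4.4 0.97 0.6;16.8 4.9 0 -1.55 5.2 1.2 0.6;19.2 5.6 0 -1.75 6 1.49 0.6;21.6 6.3 0 -2 6.75 1.8 0.6;24 7 0 -2.2 7.5 2.16 0.6;26.4 7.7 0 -2.4 8.3 2.55 0.6;28.8 8.4 0 -2.63 9 2.95 0.6;28.8 8.4 0 -2.63 9 2.95 0.6;28.8 8.4 0 -2.63 9 2.95 0.6",
)

```text
time_s: 16.03
position: [0.4632, -0.0525, 0.0779]
tcp_rot: [-0.036, -0.136, 0.956, 0.256]
contact_force: [0.8, -3.8, -0.1]
gripper_width: 0.275
grip_force: 20.7
```

```bash
python3 needle.py j .196 scene top
```

```text
16.0333 [ 0.4632 -0.0525  0.0779] [ 0.83 -3.83 -0.1 ] 0.275
scene [(54.4, 246.00000000000003, -0.5, 0.5), (54.4, 243.0, -0.5, -1.0), (54.0, 246.00000000000003, -0.5, 1.0), (53.2, 239.99999999999997, -0.5, -2.0)]
top [(43.6, 243.0, 2.0, 1.0), (43.2, 239.99999999999997, 2.0, 0.5), (42.6, 239.99999999999997, 1.5, 0.0), (42.1, 243.0, 1.5, 0.5)]
```

The dial only rose 4° over that stroke, so either the pads slipped or the reading is false under side load. I'll let go and read it unloaded.

Call:
play_rows(
  deltas="0 0 0 0 0 0 0.4;0 0 0 0 0 0 0.2;0 0 0 0 0 0 0;0 0 0 0 0 0 0",
)

```text
time_s: 16.47
position: [0.4624, -0.052, 0.0784]
tcp_rot: [-0.036, -0.136, 0.956, 0.256]
contact_force: [0.6, 0.2, -0.5]
gripper_width: 0.496
grip_force: 0.0
```

```bash
python3 needle.py k .196 scene top; python3 look.py w5
python3 - <<'E'
from needle import *
from bench import arm
for c in("scene","top"):
    for f in "ijk":
        im=cv2.imread(f"pics/{f}_{c}.png");print(c,f,[[ (round(float(a),1),round(float(b))) for a,b,*_ in needle(arm.camera_model(c),im,z)[2][:2]] for z in(.190,.194,.198,.202)])
a,b,c,d=[cv2.imread(f"pics/{n}_scene.png")[190:290,260:360] for n in("e","i","j","k")]
cv2.imwrite("pics/cmp.png",np.vstack([np.hstack([cv2.resize(x,(400,300),interpolation=3) for x in p]) for p in((a,b),(c,d))]))
E
```

```text
16.4667 [ 0.4624 -0.052   0.0784] [ 0.63  0.19 -0.51] 0.496
scene [(63.8, 239.99999999999997, -0.5, -1.0), (63.3, 239.99999999999997, -0.5, -0.5), (62.7, 243.0, -0.5, 0.5), (61.7, 243.0, -0.5, 0.0)]
top [(44.5, 243.0, 2.0, 1.0), (42.3, 243.0, 1.5, 0.5), (41.6, 246.00000000000003, 2.0, 1.5), (40.6, 243.0, 1.0, 0.0)]
16.5667 [ 0.46250792 -0.05228611  0.0782924 ] toolY [-0.24187281  0.83182051  0.49957201] z [-0.13870664  0.47993036 -0.86627208] [ 0.50359597  0.231753   -0.87560363] [ 1.02  0.92 -1.15  1.9   0.38  0.97  1.6 ]
scene i [[(46.8, 240), (46.5, 240)], [(46.8, 240), (46.6, 246)], [(46.9, 240), (46.8, 246)], [(47.0, 240), (46.9, 246)]]
scene j [[(54.5, 246), (53.4, 246)], [(54.4, 243), (54.3, 246)], [(55.0, 240), (54.7, 246)], [(55.4, 240), (55.2, 246)]]
scene k [[(63.7, 240), (63.1, 243)], [(63.5, 240), (63.4, 240)], [(64.2, 240), (63.1, 240)], [(64.2, 240), (62.9, 243)]]
top i [[(41.1, 240), (39.4, 240)], [(40.1, 237), (40.0, 240)], [(41.5, 240), (39.7, 240)], [(40.1, 240), (40.1, 237)]]
top j [[(44.9, 243), (44.5, 246)], [(44.0, 249), (43.7, 249)], [(45.2, 243), (44.8, 243)], [(44.4, 249), (44.2, 249)]]
top k [[(43.8, 246), (41.7, 246)], [(42.8, 240), (41.8, 243)], [(43.5, 246), (41.7, 246)], [(43.1, 240), (41.9, 243)]]
```

View pics/cmp.png

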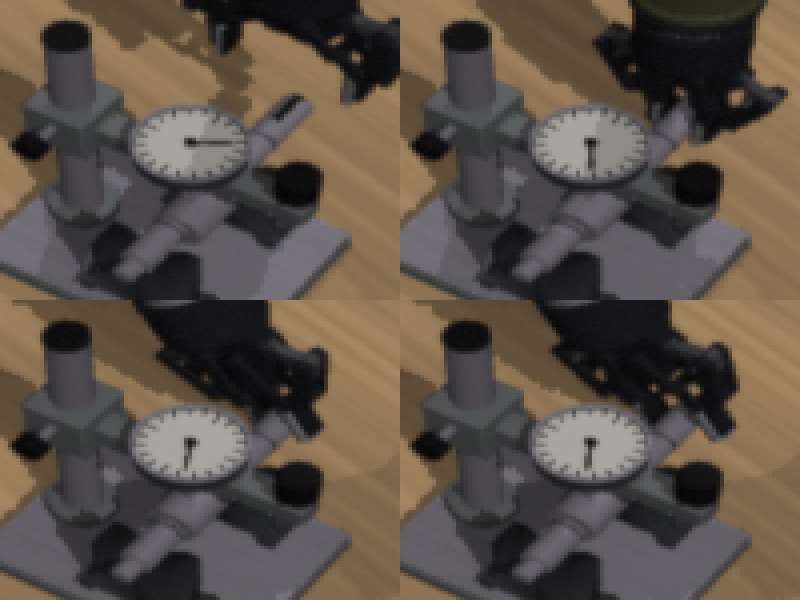

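The dial really is at about 243°. Fitting a cosine to the readings so far, with the dial centre fixed and finer angles, should show where the peak lies.

```bash
cat > fit.py <<'E'
from needle import *
from scipy.optimize import least_squares
from bench import arm
def read(m,names,cam,dz=.197):
    ims=[cv2.imread(f"pics/{n}_{cam}.png").mean(2) for n in names]
    p0=proj(m,[*C,dz]); th=np.radians(np.arange(0,360,1.)); rs=np.arange(5,22,1.)/1e3
    B=np.array([[proj(m,[C[0]+r*np.cos(H0-t),C[1]+r*np.sin(H0-t),dz]) for r in rs] for t in th])
    best=(-1,)
    for dx in np.arange(-2.5,2.6,.5):
        for dy in np.arange(-2.5,2.6,.5):
            P=B+[dx,dy]; A=[];S=0
            for g in ims:
                k=map_coordinates(g,[P[...,1],P[...,0]],order=1).mean(1)
                rel=np.minimum(np.roll(k,16),np.roll(k,-16))-k; i=rel.argmax(); S+=rel[i]
                j=np.arange(i-9,i+10); w=np.clip(rel[j%360],0,None)**2; A.append((w*j).sum()/w.sum())
            if S>best[0]: best=(S,dx,dy,np.array(A))
    return best
import sys
names=sys.argv[1].split(","); th=np.array([float(x) for x in sys.argv[2].split(",")])
allm=[]
for cam in("scene","top"):
    b=read(arm.camera_model(cam),names,cam); print(cam,b[1:3],dict(zip(names,b[3].round(1)))); allm.append(b[3]/18)
for y in allm+[np.mean(allm,0)]:
    f=lambda p:p[0]+3.95*np.cos(np.radians(th-p[1]))-y
    r=least_squares(f,[10,100]); print("mid,peak theta",r.x.round(2),"res mm",r.fun.round(2))
E
python3 fit.py e,f,g,h,i,j,k 0,20,45,45,75,105,105
```

```text
scene (np.float64(-0.5), np.float64(0.5)) {'e': np.float64(145.9), 'f': np.float64(171.4), 'g': np.float64(202.6), 'h': np.float64(203.9), 'i': np.float64(235.7), 'j': np.float64(244.8), 'k': np.float64(242.2)}
top (np.float64(0.5), np.float64(-0.5)) {'e': np.float64(152.2), 'f': np.float64(177.2), 'g': np.float64(206.3), 'h': np.float64(207.9), 'i': np.float64(234.3), 'j': np.float64(244.3), 'k': np.float64(241.8)}
mid,peak theta [  9.65 110.98] res mm [ 0.14  0.07  0.   -0.07 -0.25 -0.02  0.13]
mid,peak theta [  9.57 105.8 ] res mm [ 0.04  0.01  0.03 -0.05 -0.05 -0.05  0.08]
mid,peak theta [  9.61 108.37] res mm [ 0.08  0.04  0.02 -0.06 -0.15 -0.03  0.11]
```

The fit puts the peak at θ = 106–111° and the spindle is at 105°, with residuals of 0.1 mm or less. The high side is up within a few degrees, so I'll back off along the tool axis and recheck.

Call:
play_rows(
  deltas="0 0 0 0 0 0 -0.5;0 0 0 0 0 0 -0.5;0 0 0 2 -6 10 -0.5;0 0 0 4 -15 26 -0.5;0 0 0 8 -29 52 -0.5;0 0 0 13 -43 78 -0.5;0 0 0 16 -53 95 -0.5;0 0 0 16 -53 95 -0.5;0 0 0 16 -53 95 -0.5;0 0 0 16 -53 95 -0.5",
)

```text
time_s: 17.45
position: [0.478, -0.1054, 0.1724]
tcp_rot: [-0.037, -0.136, 0.956, 0.256]
contact_force: [0.4, -0.3, -0.1]
gripper_width: 0.75
grip_force: 0.0
```

```bash
python3 needle.py l .197 scene top; python3 fit.py e,f,g,h,i,j,k,l 0,20,45,45,75,105,105,105
```

```text
17.45 [ 0.478  -0.1054  0.1724] [ 0.4  -0.31 -0.14] 0.75
scene [(63.5, 239.99999999999997, -0.5, -0.5), (62.7, 243.0, -0.5, 0.5), (61.6, 239.99999999999997, -0.5, 0.0), (61.2, 239.99999999999997, -0.5, -1.0)]
top [(42.7, 243.0, 2.0, 1.0), (42.4, 246.00000000000003, 2.0, 1.5), (41.0, 246.00000000000003, 1.5, 1.0), (40.7, 243.0, 1.5, 0.5)]
scene (np.float64(-0.5), np.float64(0.5)) {'e': np.float64(145.9), 'f': np.float64(171.4), 'g': np.float64(202.6), 'h': np.float64(203.9), 'i': np.float64(235.7), 'j': np.float64(244.8), 'k': np.float64(242.2), 'l': np.float64(242.2)}
top (np.float64(0.5), np.float64(-0.5)) {'e': np.float64(152.2), 'f': np.float64(177.2), 'g': np.float64(206.3), 'h': np.float64(207.9), 'i': np.float64(234.3), 'j': np.float64(244.3), 'k': np.float64(241.8), 'l': np.float64(241.9)}
mid,peak theta [  9.61 110.28] res mm [ 0.14  0.07  0.   -0.07 -0.26 -0.06  0.09  0.09]
mid,peak theta [  9.54 105.38] res mm [ 0.04  0.01  0.03 -0.05 -0.07 -0.08  0.06  0.06]
mid,peak theta [  9.57 107.81] res mm [ 0.09  0.04  0.02 -0.06 -0.16 -0.07  0.07  0.07]
```

The reading is steady at the cosine's peak, the spindle is at rest and the robot is clear of everything. Handing in.

```bash
python3 -c "
from bench import arm
print(arm.job_done())"
```

```text
the job is handed in; nothing more can be done
None
```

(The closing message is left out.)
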